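Set the stock tags on the art-room supply board

ROBOT

A 7-joint arm with a two-finger parallel gripper is mounted at the origin on the work surface. World frame = base frame: x ahead of the robot, y to its left, z up, the work surface at z = 0. Lengths are in mm, angles in rad, forces in N, time in s.
With the tool pointing down it reaches from about 400 to 850 mm from the base axis. Payload 10.4 kg.
Tool frame: the origin (TCP) lies at the very end of the fingers, on their centre line; the grasp point (between the pads) lies 19 mm behind it (bot.hold_point_z is the distance from the TCP to the grasp point, in mm); z points along the fingers, y is the direction in which the jaws open and shut (so a half turn about z gives the same grasp; the last joint's range is limited). The gripper opens to 87 mm and grips with 3 to 60 N. Pads are 19 mm wide; open, the fingers measure 117 mm over their backs; the gripper's body (75 mm by 190 mm) begins 51 mm behind the grasp point.
Start: joints at [-1.344, 0.332, -0.065, 1.46, 0.022, 1.35, -0.088], TCP at [154.492, 605.627, 222.576] pointing down, gripper open.
Joint ranges: [-2.6, 2.6], [-0.5, 2.12], [-1.47, 1.34], [0.16, 2.42], [-1.27, 4.41], [0.06, 2.06], [-2.6, 2.6]. Speed limits (rad/s): [2.22, 2.22, 2.79, 2.79, 3.14, 3.14, 3.14].

INTERFACE

Orientations are given as a unit quaternion [x, y, z, w].
In Python, from rig import bot gives the robot as it stands.
- The arm moves only by the tool arm_command, never from a script. Its argument "deltas" is a list that holds one entry, the list of rows, each a list of 7 numbers: the opening, from -1 (shut) to 1 (fully open), so that 0 is half open, then the shift along the world's x, y, z in mm, then the turn, a rotation vector about the world's x, y, z in rad. In form: [[[fingers, dx, dy, dz, wx, wy, wz], ...]]. A call has 1 to 8 rows; each row is the pose to reach, as a shift and turn from the pose commanded when the call began; what a row does not reach only later rows make up. A row lasts 1/8 s, in which the tool goes at most 62.5 mm and 10.7 degrees, less where a joint would pass 70% of its speed; a pose out of reach is approached as far as the arm can. A call with a gripper value outside its range is refused whole. The fingers move at their own pace and stop on an object; "grip_force" is the grip in N (left out, the last holds). Time passes only in rows, so rows that repeat a pose let the fingers close. It gives the time, the measured TCP pose, the force and the opening at its end, in the units of the state.
- bot.get_state(): the state, without advancing time (a new reading comes with each control period).
- bot.snapshot(name): name is "scene" or "side" or "wrist"; returns a dict with "img" (420x560x3 uint8, red, green, blue), "intrinsics" (3x3 intrinsics, pixels), "k1" (the pictures are not rectified: a ray, as slopes to the right and down, at radius r is drawn at 1 + k1 r^2 times it, then the intrinsics apply), "R" (3x3) and "t" (3): a world point X has camera coordinates R X + t; the wrist camera has in their place "T_tool_cam" (4x4, takes a point from camera to tool coordinates, whose origin is the TCP and whose axes are the flange's). Camera axes: x right, y down, z forward; pixel columns grow to the right and rows downward; lengths in mm; the calibration is good to about 2 mm. A picture is of the moment at which its call begins: read the wrist's pose just before it. There is no depth.
- bot.sign_off(): hands the job in, once; it reports no verdict.
The state is a dict: "time": time; "joint_positions": joint angles; "qvel": joint speeds; "tau": joint torques, N m; "tool_pos": TCP position; "tool_rot": TCP orientation; "ft_force": force on the tool from outside, world axes, zero at the start; "torque": the same for the moment, N m; "opening": finger opening in mm.
Only numpy, scipy, OpenCV 4.12 (cv2) and the standard library are available. Lean on these libraries where they do the work, as an engineer would, in place of code of your own. Each camera call takes 0.05 s, during which the arm holds its last target.

TASK

The supply bins have been checked: push the hinged tags in front of them over with a fingertip, gently, so that every full bin shows green and every bin that is nearly empty shows red. Each tag must end lying fully over on one side. Leave the bins and everything else where they stand: nothing is to be picked up or shoved aside.

Things in the scene. Friction and masses are not known exactly. Their poses are not given: they have to be found in the camera images.
- board: Fixed plywood stock board, 345 mm deep (x) by 580 mm wide (y), 18 mm thick, flat on the table. Its x axis points away from the robot (turned by up to 0.15 rad). Origin: on the table under the line of the tag hinges, at mid-width; the board runs from x = -97 to +248 mm. The four bins stand in a row on it behind the four tags, in any order, about 110 mm apart in y.
- bin_corks: Loose blue open picking bin, 110 mm deep, 96 mm wide, 60 mm high with a lowered 36 mm front (contents of a full bin reach 66 mm). FULL: heaped to the rim with brown cork blocks. Origin: centre of its underside, on top of the board (18 mm above the table); x axis away from the robot. Its own tag stands straight in front of it.
- bin_sticks: Loose blue open picking bin, 110 mm deep, 96 mm wide, 60 mm high with a lowered 36 mm front (contents of a full bin reach 66 mm). FULL: heaped to the rim with wooden modelling sticks. Origin: centre of its underside, on top of the board (18 mm above the table); x axis away from the robot. Its own tag stands straight in front of it.
- bin_tiles: Loose blue open picking bin, 110 mm deep, 96 mm wide, 60 mm high with a lowered 36 mm front (contents of a full bin reach 66 mm). NOT full: only two terracotta test tiles lie on its floor. Origin: centre of its underside, on top of the board (18 mm above the table); x axis away from the robot. Its own tag stands straight in front of it.
- bin_dowels: Loose blue open picking bin, 110 mm deep, 96 mm wide, 60 mm high with a lowered 36 mm front (contents of a full bin reach 66 mm). NOT full: only two short wooden dowel ends lie on its floor. Origin: centre of its underside, on top of the board (18 mm above the table); x axis away from the robot. Its own tag stands straight in front of it.
- holder_corks: Tag holder fixed on the board's rail. It serves the bin whose origin is 177 mm behind it along the board's x (not always bin_corks: go by position). An open V, 66 mm wide: near leaf red, far leaf green, each 0.58 rad from upright, ending 30 mm out and 53 mm above the origin. Origin 22 mm over the table, 16 mm straight under the hinge pin; x axis as the board's, pin along y.
- tag_corks (a joint): 3 mm tag in holder_corks, 66 mm wide, 72 mm from pin to free edge, 40 g. 0 = upright; +0.58 rad = lying on the near leaf, leaning to the robot, GREEN face up; -0.58 = lying on the far leaf, leaning to the bins, RED face up. Free, lightly damped hinge, no spring: let go past upright, it sinks by its own weight in about 0.5 s onto the other leaf.
- edge_corks (a point): Middle of tag_corks's free edge (6 mm bead). The outer 24 mm of the tag, bare white, stick out past the leaf so that a fingertip gets in behind. At rest the edge is 40 mm from the pin level and 60 mm above it (98 mm over the table, upright 110); 75 mm free to the bin behind. A fingertip that rises with the edge as it swings drags less.
- holder_sticks: Tag holder fixed on the board's rail. It serves the bin whose origin is 177 mm behind it along the board's x (not always bin_sticks: go by position). An open V, 66 mm wide: near leaf red, far leaf green, each 0.58 rad from upright, ending 30 mm out and 53 mm above the origin. Origin 22 mm over the table, 16 mm straight under the hinge pin; x axis as the board's, pin along y.
- tag_sticks (a joint): 3 mm tag in holder_sticks, 66 mm wide, 72 mm from pin to free edge, 40 g. 0 = upright; +0.58 rad = lying on the near leaf, leaning to the robot, GREEN face up; -0.58 = lying on the far leaf, leaning to the bins, RED face up. Free, lightly damped hinge, no spring: let go past upright, it sinks by its own weight in about 0.5 s onto the other leaf.
- edge_sticks (a point): Middle of tag_sticks's free edge (6 mm bead). The outer 24 mm of the tag, bare white, stick out past the leaf so that a fingertip gets in behind. At rest the edge is 40 mm from the pin level and 60 mm above it (98 mm over the table, upright 110); 75 mm free to the bin behind. A fingertip that rises with the edge as it swings drags less.
- holder_tiles: Tag holder fixed on the board's rail. It serves the bin whose origin is 177 mm behind it along the board's x (not always bin_tiles: go by position). An open V, 66 mm wide: near leaf red, far leaf green, each 0.58 rad from upright, ending 30 mm out and 53 mm above the origin. Origin 22 mm over the table, 16 mm straight under the hinge pin; x axis as the board's, pin along y.
- tag_tiles (a joint): 3 mm tag in holder_tiles, 66 mm wide, 72 mm from pin to free edge, 40 g. 0 = upright; +0.58 rad = lying on the near leaf, leaning to the robot, GREEN face up; -0.58 = lying on the far leaf, leaning to the bins, RED face up. Free, lightly damped hinge, no spring: let go past upright, it sinks by its own weight in about 0.5 s onto the other leaf.
- edge_tiles (a point): Middle of tag_tiles's free edge (6 mm bead). The outer 24 mm of the tag, bare white, stick out past the leaf so that a fingertip gets in behind. At rest the edge is 40 mm from the pin level and 60 mm above it (98 mm over the table, upright 110); 75 mm free to the bin behind. A fingertip that rises with the edge as it swings drags less.
- holder_dowels: Tag holder fixed on the board's rail. It serves the bin whose origin is 177 mm behind it along the board's x (not always bin_dowels: go by position). An open V, 66 mm wide: near leaf red, far leaf green, each 0.58 rad from upright, ending 30 mm out and 53 mm above the origin. Origin 22 mm over the table, 16 mm straight under the hinge pin; x axis as the board's, pin along y.
- tag_dowels (a joint): 3 mm tag in holder_dowels, 66 mm wide, 72 mm from pin to free edge, 40 g. 0 = upright; +0.58 rad = lying on the near leaf, leaning to the robot, GREEN face up; -0.58 = lying on the far leaf, leaning to the bins, RED face up. Free, lightly damped hinge, no spring: let go past upright, it sinks by its own weight in about 0.5 s onto the other leaf.
- edge_dowels (a point): Middle of tag_dowels's free edge (6 mm bead). The outer 24 mm of the tag, bare white, stick out past the leaf so that a fingertip gets in behind. At rest the edge is 40 mm from the pin level and 60 mm above it (98 mm over the table, upright 110); 75 mm free to the bin behind. A fingertip that rises with the edge as it swings drags less.
- tub: Open white tub with a yellow band, 100 mm across, 66 mm high, on the table left of the board. Loose; not part of the job. Origin: its underside, centre.
- tub_lid: White tub lid lying flat, 106 mm across, 9 mm high. Loose; not part of the job. Origin: its underside, centre.
- brush: Brush 170 mm long lying along x on the board's right end. Loose; not part of the job. Origin: its underside, at mid-length.
- jar: Small jar with black cap, 38 mm across, 50 mm high, standing on the board's left end. Loose; not part of the job. Origin: its underside, centre.
- cork_block: Cork block 70 x 45 x 30 mm on the table right of the board. Loose; not part of the job. Origin: its underside, centre.
- size_bottle: Bottle 56 mm across, 130 mm high, on the table left of the board. Loose; not part of the job. Origin: its underside, centre.
Things that resemble listed ones, but are neither listed nor needed, are in the scene too. Leave any turquoise look-alike of the bin_tiles alone.

How it is judged:
By the outcome, as a careful person would: the job done as asked, in the order asked, and still so for the second after the job is handed in, with the robot touching nothing.
It also fails if it takes over 58 s, if anything falls off the work surface, if the arm or the gripper's body presses on something with over 40 N, if the wrist force passes 120 N, or if a joint passes its speed limit or range.

## Working session

There is one attempt and no reset: what is moved stays moved. The work goes in short steps, Python scripts to look and compute and a tool call to move; the robot and the scene stay as the last step left them, time stands still between calls to the robot, and variables do not carry over. Pictures are saved under pics/ and viewed, and the job is handed in when it is done.

Besides the shell and the picture viewer there is one more tool, called as name([rows], argument=value, ...), one row to a line, values as JSON. arm_command: Moves the arm, as the interface text tells. Its arguments: {"type":"object","properties":{"deltas":{"type":"array"},"grip_force":{"type":"number"}},"required":["deltas"]}

```bash
mkdir -p pics; ls; cat > h.py <<'E'
import numpy as np,cv2,pickle
def snap(bot,name,fn):
    s=bot.snapshot(name); cv2.imwrite('pics/'+fn+'.png',s['img'][:,:,::-1]); pickle.dump(s,open('pics/'+fn+'.pkl','wb')); return s
def ray(s,uv):
    K=np.array(s['intrinsics']);k1=float(s['k1'])
    p=np.array([[uv]],float)
    q=cv2.undistortPoints(p,K,np.array([k1,0,0,0,0.]))[0,0]
    d=np.array([q[0],q[1],1.]);R=np.array(s['R']);t=np.array(s['t']).ravel()
    return -R.T@t, R.T@d
def onplane(s,uv,z):
    o,d=ray(s,uv); return o+d*(z-o[2])/d[2]
def proj(s,X):
    R=np.array(s['R']);t=np.array(s['t']).ravel()
    return cv2.projectPoints(np.array(X,float).reshape(-1,1,3),cv2.Rodrigues(R)[0],t,np.array(s['intrinsics']),np.array([float(s['k1']),0,0,0,0.]))[0][:,0]
E
python3 - <<'E'
from rig import bot
from h import *
print(bot.get_state())
for n in('scene','side','wrist'):
    s=snap(bot,n,n+'0'); print({k:v for k,v in s.items() if k!='img'})
E
```

```text
pics
{'time': 0.0, 'joint_positions': array([-1.3436003 ,  0.33289924, -0.06468015,  1.46094975,  0.02161912,
        1.34990503, -0.08850769]), 'qvel': array([-8.37598790e-04, -7.02282720e-04,  1.99755687e-05,  6.76994835e-04,
        5.34781420e-04, -1.39340048e-03, -4.41869862e-04]), 'tau': array([-5.15639431e-05, -6.23236156e+01,  2.46376003e-02, -3.89907253e+01,
       -6.13292260e-02,  3.94827803e-02,  1.43154693e-04]), 'tool_pos': array([154.43072969, 605.21375222, 221.73278435]), 'tool_rot': array([ 1.24574048e-01,  9.92210043e-01, -7.31339443e-04, -4.48940362e-05]), 'ft_force': array([-0.39174274, -0.12689301,  0.28118801]), 'torque': array([-0.01388073,  0.01618905,  0.01263717]), 'opening': 86.71644005079041}
{'intrinsics': array([[426.5272442 ,   0.        , 285.07016139],
       [  0.        , 426.5272442 , 209.79542958],
       [  0.        ,   0.        ,   1.        ]]), 'k1': -0.02988117336076027, 'R': array([[-0.45281253,  0.89159818, -0.00367441],
       [ 0.56584646,  0.28418454, -0.77398768],
       [-0.6890418 , -0.35255047, -0.63318999]]), 't': array([ 237.0336
[... 299 characters left out ...]
.20800115, -0.67748581, -0.70551293],
       [ 0.22595484,  0.66849819, -0.7085581 ]]), 't': array([-519.26301083,  205.64235902,  990.06808741])}
{'intrinsics': array([[302.46199726,   0.        , 279.85689256],
       [  0.        , 302.46199726, 214.2834147 ],
       [  0.        ,   0.        ,   1.        ]]), 'k1': -0.06511901089558002, 'T_tool_cam': array([[-1.28669166e-03, -9.56758030e-01, -2.90882135e-01,
         7.97670614e+01],
       [ 9.99999078e-01, -1.35717754e-03,  4.05663962e-05,
         8.51226191e-01],
       [-4.33590927e-04, -2.90881815e-01,  9.56758894e-01,
        -1.63068483e+02],
       [ 0.00000000e+00,  0.00000000e+00,  0.00000000e+00,
         1.00000000e+00]])}
```

View pics/scene0.png

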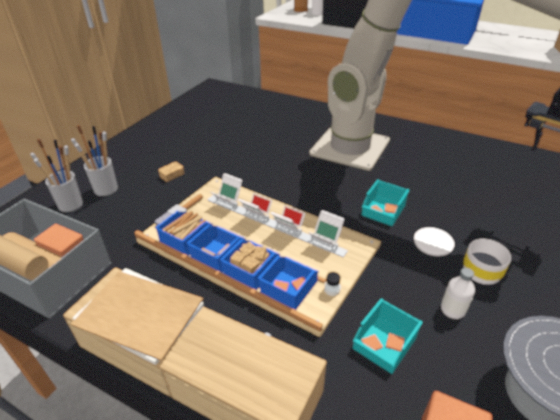

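View pics/side0.png

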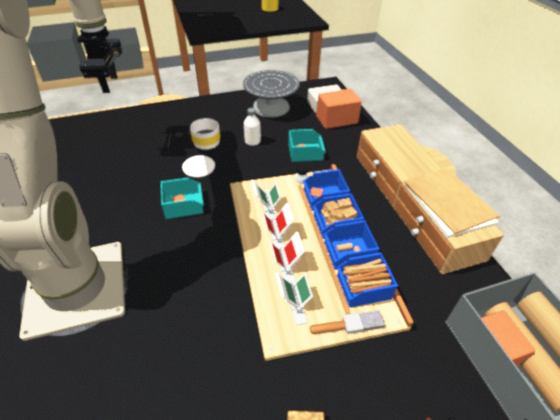

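```bash
python3 - <<'E'
from h import *
for n,(x0,y0,x1,y1) in {'scene0':(140,160,390,330),'side0':(225,160,415,350)}.items():
    im=cv2.imread(f'pics/{n}.png'); c=im[y0:y1,x0:x1]; f=min(800/(x1-x0),600/(y1-y0))
    cv2.imwrite(f'pics/{n}c.png',cv2.resize(c,None,fx=f,fy=f,interpolation=cv2.INTER_CUBIC)); print(n,f)
    s=pickle.load(open(f'pics/{n}.pkl','rb')); print(ray(s,(280,210))[0])
E
```

```text
scene0 3.2
[1325.67367001  410.78506798  818.41790746]
side0 3.1578947368421053
[ 313.23133462 -681.84621927  853.8908222 ]
```

View pics/scene0c.png

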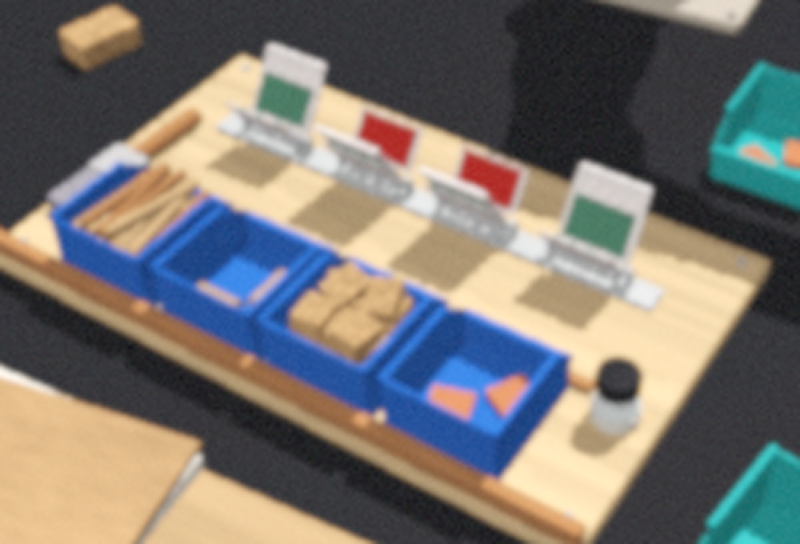

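View pics/side0c.png

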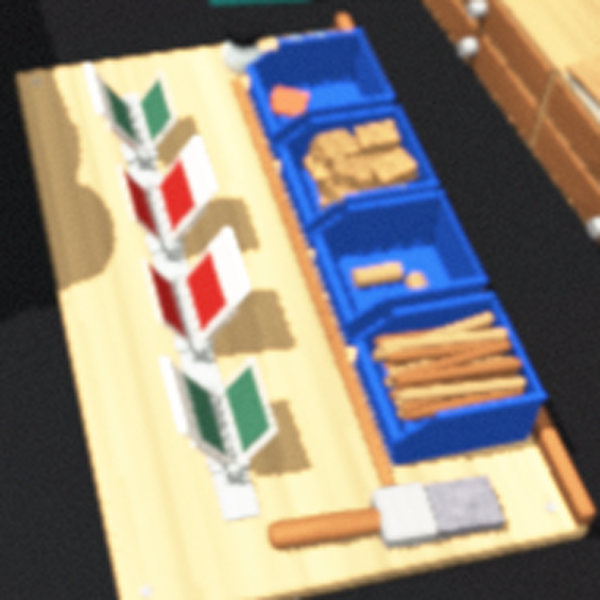

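```bash
cat > fit.py <<'E'
from h import *
sc=pickle.load(open('pics/scene0.pkl','rb'));sd=pickle.load(open('pics/side0.pkl','rb'))
A=lambda p:(140+p[0]/3.2,160+p[1]/3.2)
B=lambda p:(225+p[0]/3.158,160+p[1]/3.158)
ob=[]
for n,s,uv,b in [('NR',sc,A((243,55)),(-97,-290)),('NL',sc,A((770,262)),(-97,290)),('FL',sc,A((588,540)),(248,290)),
  ('NL',sd,B((18,74)),(-97,290)),('NR',sd,(265,353),(-97,-290)),('FR',sd,(408,327),(248,-290))]:
    p=onplane(s,uv,18); print(n,p.round(1)); ob.append((b,p[:2]))
P=np.array([o[0] for o in ob],float);Q=np.array([o[1] for o in ob])
H=(P-P.mean(0)).T@(Q-Q.mean(0)); th=np.arctan2(H[0,1]-H[1,0],H[0,0]+H[1,1])
R=np.array([[np.cos(th),-np.sin(th)],[np.sin(th),np.cos(th)]]); o=Q.mean(0)-R@P.mean(0)
print('th',th,'o',o,'res',(Q-(P@R.T+o)).round(1).tolist())
def W(x,y,z): return np.r_[R@np.array([x,y])+o,z]
E
cat > ov.py <<'E'
from fit import *
f=4
for n,s,(x0,y0,x1,y1) in [('scene0',sc,(200,165,360,270)),('side0',sd,(240,170,370,330))]:
    f=min(800/(x1-x0),600/(y1-y0))
    im=cv2.resize(cv2.imread(f'pics/{n}.png')[y0:y1,x0:x1],None,fx=f,fy=f,interpolation=cv2.INTER_CUBIC)
    for i,y in enumerate([-165,-55,55,165]):
        sx=[-1,1,1,-1][i]
        pts=[W(sx*40,y-33,98),W(sx*40,y+33,98),W(0,y+33,38),W(0,y-33,38)]
        q=((proj(s,pts)-[x0,y0]+.5)*f).astype(int)
        cv2.polylines(im,[q],True,(255,0,255),1)
    cv2.imwrite(f'pics/{n}ov.png',im)
E
python3 ov.py
```

```text
NR [ 405.9 -313.7   18. ]
NL [460.9 259.3  18. ]
FL [787.  229.9  18. ]
NL [459.7 252.9  18. ]
NR [ 408.  -311.7   18. ]
FR [ 740.  -352.1   18. ]
th -0.09143036215837395 o [525.66040203 -37.56962204] res [[3.3, 3.8], [5.3, -0.8], [-12.1, 1.4], [4.2, -7.2], [5.4, 5.8], [-6.1, -3.1]]
```

View pics/scene0ov.png

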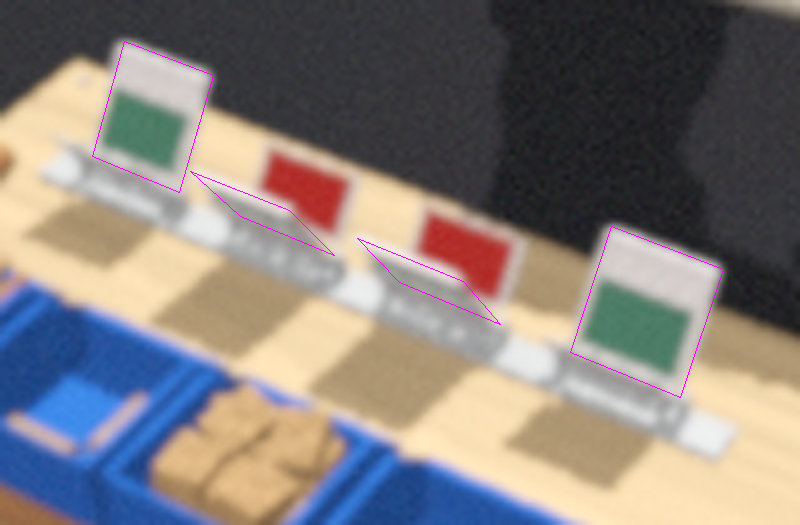

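View pics/side0ov.png

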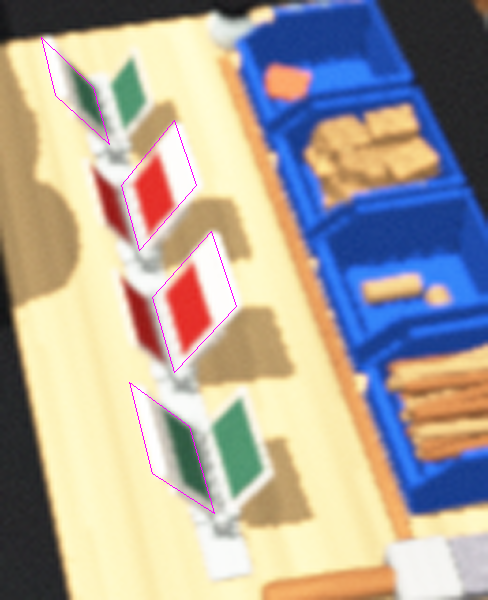

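```bash
python3 - <<'E'
from fit import *
o[:]=o+2*R[:,0]
for x,y in [(-75,165),(-53,165),(10,165),(20,165),(73,55),(53,55),(-15,55),(177,165),(177,55)]: print(x,y,W(x,y,0).round(1))
print(R.round(3))
E
```

```text
NR [ 405.9 -313.7   18. ]
NL [460.9 259.3  18. ]
FL [787.  229.9  18. ]
NL [459.7 252.9  18. ]
NR [ 408.  -311.7   18. ]
FR [ 740.  -352.1   18. ]
th -0.09143036215837395 o [525.66040203 -37.56962204] res [[3.3, 3.8], [5.3, -0.8], [-12.1, 1.4], [4.2, -7.2], [5.4, 5.8], [-6.1, -3.1]]
-75 165 [468.  133.4   0. ]
-53 165 [489.9 131.4   0. ]
10 165 [552.7 125.6   0. ]
20 165 [562.6 124.7   0. ]
73 55 [605.4  10.4   0. ]
53 55 [585.5  12.2   0. ]
-15 55 [517.7  18.4   0. ]
177 165 [719.  110.4   0. ]
177 55 [708.9   0.9   0. ]
[[ 0.996  0.091]
 [-0.091  0.996]]
```

arm_command([
  [[-1,30,-45,0,0,0,0.02],[-1,60,-90,0,0,0,0.04],[-1,95,-143,0,0,0,0.06],[-1,128,-194,0,0,0,0.08],[-1,160,-242,0,0,0,0.1],[-1,190,-290,0,0,0,0.12],[-1,220,-338,0,0,0,0.14],[-1,250,-380,0,0,0,0.158]],
], grip_force=20)

```text
time: 1.15
tool_pos: [405.2, 223.7, 222.6]
tool_rot: [0.046, 0.999, 0.0, 0.0]
ft_force: [0.6, 0.5, 0.2]
opening: 15.2
```

arm_command([
  [[-1,20,-32,-10,0,0,0],[-1,40,-64,-20,0,0,0],[-1,58,-92,-30,0,0,0],[-1,58,-92,-55,0,0,0],[-1,58,-92,-55,0,0,0]],
])

```text
time: 1.78
tool_pos: [461.4, 133.0, 166.1]
tool_rot: [0.046, 0.999, -0.001, -0.001]
ft_force: [-1.2, 0.5, -0.5]
opening: 0.6
```

```bash
python3 - <<'E'
from rig import bot
from h import *
st=bot.get_state();print(st['tool_pos'],st['tool_rot'],st['opening'])
ims=[]
for n in('scene','side','wrist'): ims.append(snap(bot,n,n+'1')['img'][:,:,::-1])
c=[cv2.resize(ims[0][150:290,190:377],(400,300)),cv2.resize(ims[1][160:340,220:460],(400,300)),cv2.resize(ims[2],(400,300))]
cv2.imwrite('pics/m1.png',np.vstack([np.hstack(c[:2]),np.hstack([c[2],c[2]*0])]))
E
```

```text
[461.37328004 133.03990421 166.14019637] [ 4.60955491e-02  9.98935569e-01 -8.33583302e-04 -1.49460488e-03] 0.6382260749929655
```

View pics/m1.png

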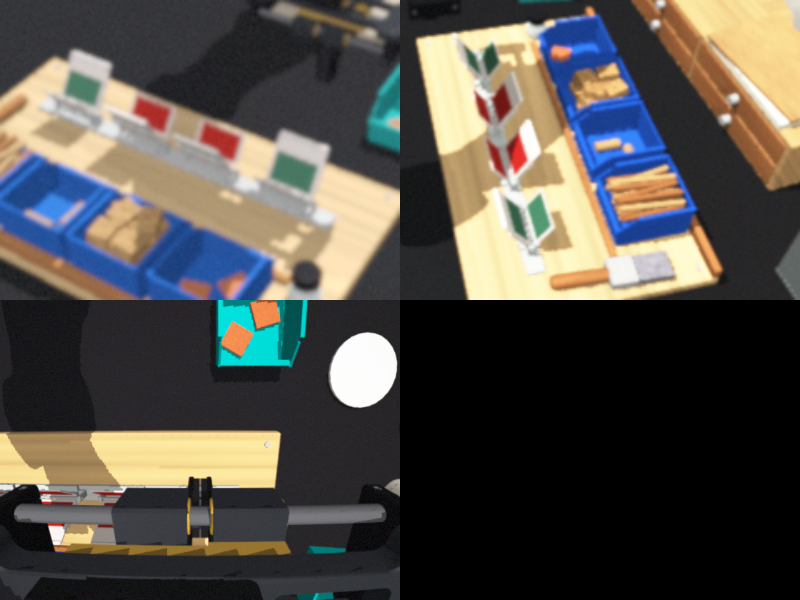

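```bash
python3 - <<'E'
from h import *
for n in('scene','side'):
    s=pickle.load(open(f'pics/{n}1.pkl','rb')); p=proj(s,[[461.4,133,166.1],[461.4,133,84]]); print(p)
    x0,y0=[int(v) for v in p[0]-[70,50]]
    im=cv2.imread(f'pics/{n}1.png')
    for q in p: cv2.circle(im,tuple(int(round(v)) for v in q),1,(255,0,255),-1)
    cv2.imwrite(f'pics/{n}1t.png',cv2.resize(im[max(y0,0):y0+105,x0:x0+140],None,fx=4,fy=4,interpolation=cv2.INTER_CUBIC))
a=[cv2.resize(cv2.imread(f'pics/{n}1t.png'),(400,300)) for n in('scene','side')]
cv2.imwrite('pics/m1t.png',np.hstack(a))
E
```

```text
[[341.34498176 185.48600871]
 [338.93833447 209.95808659]]
[[237.00281052 170.60835468]
 [238.86713185 192.87842981]]
```

View pics/m1t.png

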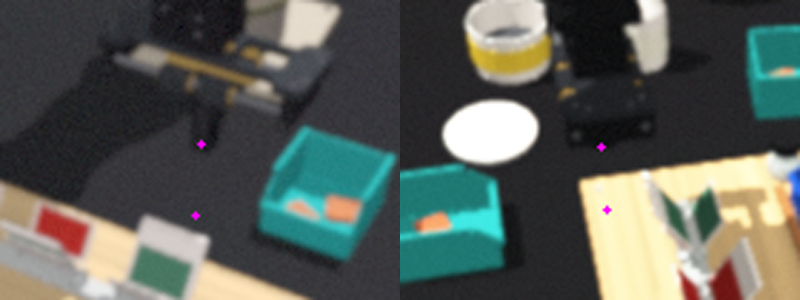

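arm_command([
  [[-1,0,0,-30,0,0,0],[-1,0,0,-60,0,0,0],[-1,0,0,-80,0,0,0],[-1,0,0,-80,0,0,0],[-1,0,0,-80,0,0,0]],
])

```text
time: 2.55
tool_pos: [463.2, 134.2, 88.9]
tool_rot: [0.046, 0.999, 0.0, 0.001]
ft_force: [0.3, -0.6, -0.1]
opening: 0.4
```

arm_command([
  [[-1,10,-1,0,0,0,0],[-1,18,-1.5,0,0,0,0],[-1,24,-2,0,0,0,0],[-1,31,-3,2,0,0,0],[-1,38,-3.5,5,0,0,0],[-1,45,-4,8,0,0,0],[-1,52,-5,10,0,0,0],[-1,59,-5.5,11,0,0,0]],
])

```text
time: 3.55
tool_pos: [522.0, 128.1, 98.8]
tool_rot: [0.046, 0.999, 0.0, 0.0]
ft_force: [-0.0, 0.0, 0.0]
opening: 0.4
```

arm_command([
  [[-1,7,-0.5,1,0,0,0],[-1,14,-1,1,0,0,0],[-1,21,-2,1,0,0,0],[-1,28,-2.5,1,0,0,0],[-1,28,-2.5,1,0,0,0]],
])

```text
time: 4.18
tool_pos: [549.9, 125.5, 99.5]
tool_rot: [0.046, 0.999, -0.0, 0.0]
ft_force: [-0.3, 1.1, 0.1]
opening: 0.4
```

```bash
cat > look.py <<'E'
import sys
from rig import bot
from h import *
k=sys.argv[1]
st=bot.get_state();print(st['time'],st['tool_pos'],st['ft_force'])
a=snap(bot,'scene','scene'+k)['img'][160:280,200:360,::-1];b=snap(bot,'side','side'+k)['img'][170:320,225:425,::-1]
cv2.imwrite('pics/m'+k+'.png',np.hstack([cv2.resize(a,(400,300),interpolation=2),cv2.resize(b,(400,300),interpolation=2)]))
E
python3 look.py 2
```

```text
4.175 [549.90809638 125.45222493  99.48358549] [-0.29942004  1.07305434  0.0970329 ]
```

View pics/m2.png

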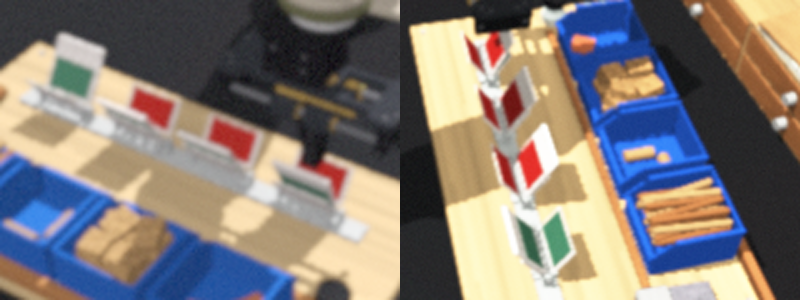

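arm_command([
  [[-1,0,0,30,0,0,0],[-1,0,0,65,0,0,0],[-1,15,-30,70,0,0,0],[-1,30,-60,70,0,0,0],[-1,45,-90,70,0,0,0],[-1,58,-115,70,0,0,0],[-1,58,-115,70,0,0,0]],
])

```text
time: 5.15
tool_pos: [607.7, 8.0, 169.5]
tool_rot: [0.048, 0.999, -0.001, 0.0]
ft_force: [-0.2, 0.4, 0.3]
opening: 0.4
```

```bash
python3 look.py 3
```

```text
5.15 [607.71827822   8.03594536 169.54828225] [-0.20972808  0.38003666  0.27578633]
```

View pics/m3.png

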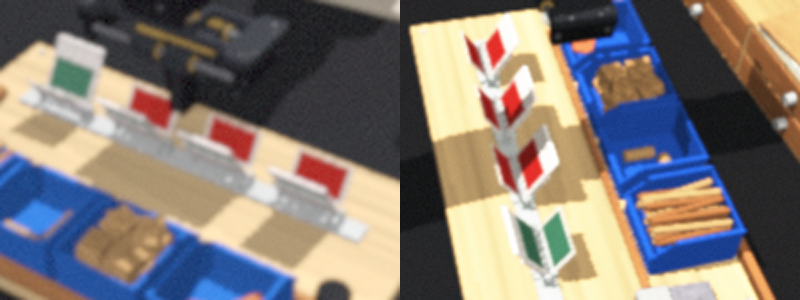

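The tiles tag lies over on red: in the side view its white edge is on the bin side, at about (510,40). Next I'll lower the finger between the corks tag and its bin.

arm_command([
  [[-1,0,0,-30,0,0,0],[-1,0,0,-55,0,0,0],[-1,0,0,-75,0,0,0],[-1,0,0,-82,0,0,0],[-1,0,0,-82,0,0,0]],
])

```text
time: 5.88
tool_pos: [607.5, 10.9, 87.7]
tool_rot: [0.046, 0.999, 0.0, -0.0]
ft_force: [1.2, 0.3, 0.7]
opening: 0.4
```

```bash
python3 look.py 4
```

```text
5.875 [607.52341328  10.85322665  87.68852218] [1.15642311 0.26187634 0.70924484]
```

View pics/m4.png

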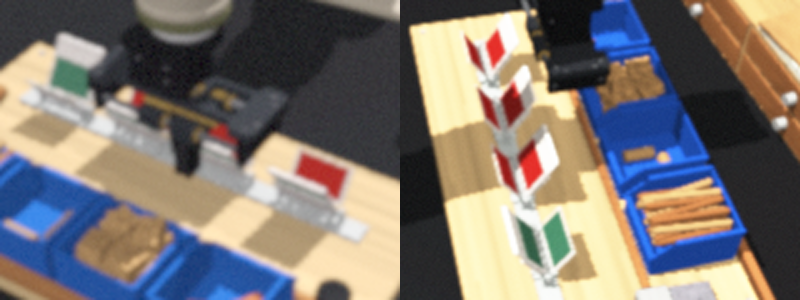

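arm_command([
  [[-1,-8,0.7,0,0,0,0],[-1,-15,1.4,0,0,0,0],[-1,-22,2,0,0,0,0],[-1,-29,2.6,2,0,0,0],[-1,-36,3.3,5,0,0,0],[-1,-43,4,8,0,0,0],[-1,-50,4.6,10,0,0,0],[-1,-57,5.2,11,0,0,0]],
])

```text
time: 6.98
tool_pos: [550.1, 15.9, 98.8]
tool_rot: [0.046, 0.999, 0.0, 0.0]
ft_force: [0.6, -0.0, 0.3]
opening: 0.5
```

arm_command([
  [[-1,-7,0.6,1,0,0,0],[-1,-14,1.3,1,0,0,0],[-1,-21,2,1,0,0,0],[-1,-28,2.6,1,0,0,0],[-1,-28,2.6,1,0,0,0]],
])

```text
time: 7.6
tool_pos: [522.1, 18.5, 99.6]
tool_rot: [0.046, 0.999, 0.0, -0.0]
ft_force: [0.3, 0.2, -0.8]
opening: 0.8
```

arm_command([
  [[-1,0,0,25,0,0,0],[-1,0,0,60,0,0,0],[-1,-20,0,110,0,0,0],[-1,-50,25,150,0,0,0],[-1,-80,70,160,0,0,0],[-1,-100,120,160,0,0,0],[-1,-110,170,160,0,0,0],[-1,-110,170,160,0,0,0]],
])

```text
time: 8.6
tool_pos: [411.3, 192.0, 259.5]
tool_rot: [0.043, 0.999, 0.0, -0.0]
ft_force: [-0.0, -0.7, -0.3]
opening: 0.3
```

```bash
python3 look.py 5
```

```text
8.6 [411.26681543 191.96998071 259.48785047] [-0.00417992 -0.70997706 -0.26187793]
```

View pics/m5.png

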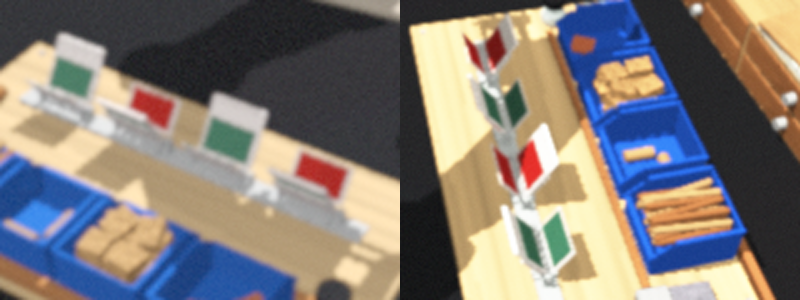

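```bash
sed -e "s/'scene0',sc/'scene5',sc/;s/'side0',sd/'side5',sd/;s/\[-1,1,1,-1\]/[-1,1,-1,1]/" ov.py > ov5.py; python3 ov5.py >/dev/null; python3 -c "
from h import *
a=cv2.imread('pics/scene5ov.png');b=cv2.imread('pics/side5ov.png')
cv2.imwrite('pics/m6.png',np.hstack([cv2.resize(a,(480,315)),cv2.resize(b,(256,315))]))"
```

```text
(no output)
```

View pics/m6.png

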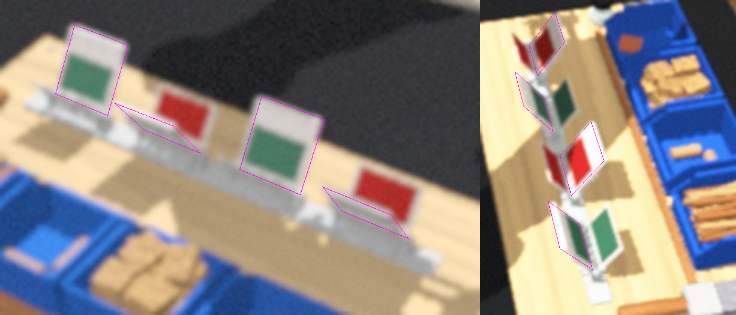

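All four tags match the outlines predicted for fully lying tags. The colours from right to left are green (sticks), red (dowels), green (corks) and red (tiles), and the bins have not visibly moved.

```bash
python3 -c "
from rig import bot
print(bot.sign_off())"
```

```text
the job is handed in; nothing more can be done
None
```

The job is handed in: I pushed over the two wrong tags with the shut fingertips and left the other two alone. The tiles tag went from green to red and the corks tag from red to green; the sticks tag was already green and the dowels tag already red. The robot took about 9 s.

**Last checks:** In both camera views all four tags match the outline of a tag lying fully over, to within about 5 mm. They show sticks green, dowels red, corks green and tiles red. The gripper is clear of everything, and the bins and nearby items look unmoved by eye; I did not measure that. Wrist force read 1.3 N or less at the end of each push and stayed under 2 N in every other reading.

**Disagreement:** My board-corner fit left errors of up to 12 mm, and the side view sat about 2 pixels off the scene view. I shifted the board position 2 mm to split that difference, and both pushes worked the first time.

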